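# Close out the batch: last carton to the tote, sheet counter wound back to zero

### The job

The batch is finished: put the last carton from the packer's catch tray flat on the floor of the blue tote, beside the one already there. Set the yellow sheet counter gently down in its square orange cradle and let go of it; then, with the counter sitting in the cradle, wind its black knob back counterclockwise (seen from above) until it is fully home on its zero stop, without forcing it, regrasping as often as you need. Leave the packed carton, brush, mug and jar where they are.

Things in the scene. Friction and masses are not known exactly. Their poses are not given: they have to be found in the camera images.
- packer: green board packer, fixed, with an aluminium catch tray on its near (robot's right, -y) side. Origin under the tray's centre, on the bench; z up. Tray 240 (x) x 230 (y) x 26 high outside, walls 4, floor top 4 above the bench. A steel chute comes down over the tray's +y edge (y from +95, 25 to 90 high); the machine's housing (220 high) begins at y = +170
- carton: sealed brown cardboard carton with a green band, 90 (x) x 55 (y) x 36 high, 0.14 kg, lying flat in the catch tray. Origin at the centre of its underside
- tote: open blue plastic tote, fixed, 240 (x) x 280 (y) x 80 high outside, walls and floor 5 thick. Origin at the centre of its underside. Its -y half holds the packed carton; its +y half is free
- packed_carton: a carton like the other (90 x 55 x 36), already in the tote's -y half; leave it. Origin at the centre of its underside
- counter: mechanical sheet counter, loose, standing upright on the bench: yellow housing 60 x 60 x 40 high, 0.39 kg in all, on top a white dial 54 across and 4 thick with a red zero mark at the edge at +x, and on that the black reset knob, whose top is 72.5 above the underside. Origin at the centre of the housing's underside
- knob_grip (a point): point on the knob's axis, 64.5 above the counter's underside. The knob is a black bar 42 long, 13 wide and 27 high (45.5 to 72.5 above the counter's underside), with a white pointer line on top from the centre to one end. This frame's x runs along the bar towards the pointer's end, z up; it turns with the knob
- reset_knob (a joint): angle of the knob on the counter, rad: 0 = on the zero stop, the pointer at the red mark; grows clockwise seen from above, to 5.8. Friction about 0.12 N m. On an uncradled counter the whole counter would spin
- cradle: orange cradle block fixed to the bench, 105 x 105 x 14 high, with a square nest 64 x 64 and 9 deep (2 mm of play all round the counter). Origin at the centre of its underside. The counter may sit in it any of the four ways round
- nest (a point): centre of the nest's floor, 5 above the bench; axes along the nest's sides
- brush: paint brush, 150 long, lying along its x; leave it
- mug: blue mug, 76 across, 90 high; leave it
- jar: white jar, 76 across, 110 high; leave it
Things that resemble listed ones, but are neither listed nor needed, are in the scene too. Of the things that look like the counter, the middle-sized one is meant. What is shaped like the carton but purple is not meant.

How it is judged:
By the outcome, as a careful person would: the job done as asked, in the order asked, and still so for the second after the job is handed in, with the robot touching nothing.
It also fails if it takes over 72 s, if anything falls off the work surface, if the arm or the gripper's body presses on something with over 40 N, if the wrist force passes 120 N, or if a joint passes its speed limit or range.

### The arm

A 7-joint arm with a two-finger parallel gripper is mounted at the origin on the work surface. World frame = base frame: x ahead of the robot, y to its left, z up, the work surface at z = 0. Lengths are in m, angles in rad, forces in N, time in s.
With the tool pointing down it reaches from about 0.35 to 0.9 m from the base axis. Payload 7.2 kg.
Tool frame: the origin (TCP) lies at the very end of the fingers, on their centre line; the grasp point (between the pads) lies 19 mm behind it; z points along the fingers, y is the line along which they close (so a half turn about z gives the same grasp; the last joint's range is limited). The gripper opens to 85 mm and grips with 20 to 120 N. Pads are 22 mm wide; open, the fingers measure 114 mm over their backs; the gripper's body (76 mm by 85 mm) begins 54 mm behind the grasp point. The pads swing forward as they close: fully open they stand 13 mm farther back than shut.
Start: joints at [1.165, 0.411, -0.013, 1.596, 0.006, 1.134, -0.082], TCP at [0.207, -0.59, 0.231] pointing down, gripper open.
Joint ranges: [-2.95, 2.95], [-0.29, 1.99], [-1.47, 1.44], [0.14, 2.54], [-1.03, 4.17], [0.13, 1.85], [-2.86, 2.86]. Speed limits (rad/s): [2.39, 2.39, 3.01, 3.01, 3.14, 3.14, 3.14].

### API

Orientations are given as a unit quaternion [x, y, z, w].
In Python, from plant import arm gives the robot as it stands.
- The arm moves only by the tool carry_out, never from a script. Its argument "commands" is a list of rows, each a list of 3 entries, a list of its own where there are three numbers: the finger opening in mm, from 0 to 85.4, then the shift along the tool's x, y, z in mm, then the turn, a rotation vector about the tool's x, y, z in degrees. In form: [[fingers, [tx, ty, tz], [ax, ay, az]], ...]. A call has 1 to 5 rows; each row shifts and turns the commanded pose from where the row before left it, along the tool's axes as they then stand; what a row does not reach is not made up. A row lasts 1/12 s, in which the tool goes at most 41.7 mm and 7.16 degrees, less where a joint would pass 70% of its speed; a pose out of reach is approached as far as the arm can. A call with a gripper value outside its range is refused whole. The fingers move at their own pace and stop on an object; "force" is the grip in N (left out, the last holds). Time passes only in rows, so rows that do not move let the fingers close. It gives the time, the measured TCP pose, the force, the opening and the grip force at its end, in the units of the state.
- arm.observe(): the state, without advancing time (a new reading comes with each control period).
- arm.snapshot(name): name is "scene" or "top" or "wrist"; returns the picture (400x640x3 uint8, red, green, blue); there is no depth.
- arm.camera_info(name): a dict with "fx", "fy", "cx", "cy" (pixels), "rvec" (rotation vector, rad) and "tvec" (3), from world to camera coordinates, as OpenCV has them. Camera axes: x right, y down, z forward; pixel columns grow to the right and rows downward; lengths in m; the calibration is good to about 2 mm. A picture is of the moment at which its call begins: read the wrist's pose just before it. camera_info takes no time and is no camera call; for the wrist camera it gives the pose at the moment of the call.
- arm.finish_job(): hands the job in; it is judged then, once.
The state is a dict: "t": time; "joints": joint angles; "joint_vel": joint speeds; "joint_efforts": joint torques, N m; "eef_pos": TCP position; "tool_rot": TCP orientation; "contact_force": force on the tool from outside, world axes, zero at the start; "wrist_torque": the same for the moment, N m; "width": finger opening in m; "grip_force": force on a finger pad.
Only numpy, scipy, OpenCV 4.12 (cv2) and the standard library are available. Lean on these libraries where they do the work, as an engineer would, in place of code of your own. Each camera call takes 0.05 s, during which the arm holds its last target. There are 200 camera calls.

## Working session

There is one attempt and no reset: what is moved stays moved. The work goes in short steps, Python scripts to look and compute and a tool call to move; the robot and the scene stay as the last step left them, time stands still between calls to the robot, and variables do not carry over. Pictures are saved under pics/ and viewed, at most 12 in all, crops included, and the job is handed in when it is done.

Besides the shell and the picture viewer there is one more tool, called after "Call:" in YAML: its name, and indented under it one key for each argument. carry_out: Moves the arm, as the interface text tells. Its arguments: {"type":"object","properties":{"commands":{"type":"array"},"force":{"type":"number"}},"required":["commands"]}

```bash
mkdir -p pics; cat > h.py <<'E'
import numpy as np, cv2
from scipy.spatial.transform import Rotation as R
from plant import arm
def cam(n):
    c=arm.camera_info(n); K=np.array([[c['fx'],0,c['cx']],[0,c['fy'],c['cy']],[0,0,1.]])
    return K,R.from_rotvec(np.ravel(c['rvec'])).as_matrix(),np.ravel(c['tvec'])
def w(n,px,z,c=None):
    "pixels -> world xy at height z"
    K,Q,t=c or cam(n); o=-Q.T@t; out=[]
    for p in np.atleast_2d(px):
        d=Q.T@np.linalg.solve(K,[p[0],p[1],1]); out.append((o+d*(z-o[2])/d[2])[:2])
    return np.array(out)
def proj(n,P,c=None):
    K,Q,t=c or cam(n); q=(K@(Q@np.atleast_2d(P).T+t[:,None])).T; return q[:,:2]/q[:,2:]
def snap(n,f):
    im=arm.snapshot(n)[:,:,::-1]; cv2.imwrite('pics/'+f,im); return im
E
python3 - <<'E'
from h import *
a=snap('top','top0.png'); b=snap('scene','scene0.png')
for n in('top','scene'):
    K,Q,t=cam(n); print(n,K[0,0],-Q.T@t,Q[2])
s=arm.observe(); print(s['eef_pos'],s['tool_rot'],s['t'],s['width'])
print(w('top',[[0,0],[639,0],[0,399],[639,399]],0))
E
```

```text
top 421.8962304485629 [ 0.31102684 -0.00181243  1.52114295] [ 1.34985494e-01  3.63837137e-05 -9.90847574e-01]
scene 374.3134144404075 [ 1.06475448 -0.40187727  0.83833952] [-0.52054681  0.37918825 -0.76501457]
[ 0.20695283 -0.58926913  0.23050488] [ 9.85770120e-01  1.68097335e-01 -1.73886834e-04 -7.25442389e-04] 0.1 0.08532343078202297
[[ 1.30549256  1.2376911 ]
 [ 1.27369936 -1.24501313]
 [-0.16679119  1.10381   ]
 [-0.19128864 -1.0786971 ]]
```

View pics/top0.png

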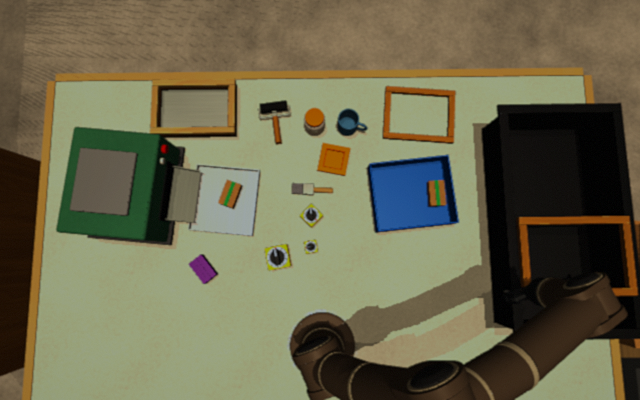

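View pics/scene0.png

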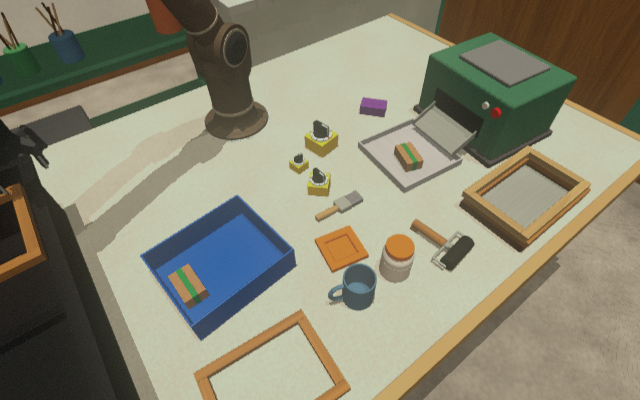

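Top view candidates are as follows.
- **Counters:** (312,215) middle, (277,257) largest, (311,246) smallest. I choose (312,215).
- **Cartons:** (231,194) in the tray is brown and green, so I choose it. (436,193) is the packed one and (203,268) is the purple decoy.
- **Cradle:** (334,159).

Next is a close crop to check the choices.

```bash
python3 - <<'E'
from h import *
a=cv2.imread('pics/top0.png')
def cr(x,y,W,H,s): return cv2.resize(a[y:y+H,x:x+W],None,fx=s,fy=s,interpolation=cv2.INTER_CUBIC)
L=np.vstack([cr(190,160,80,60,5),cr(290,196,80,60,5)]); M=np.vstack([cr(302,135,80,60,5),cr(365,150,100,75,4)])
cv2.imwrite('pics/crop0.png',np.hstack([L,M]))
E
```

```text
(no output)
```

View pics/crop0.png

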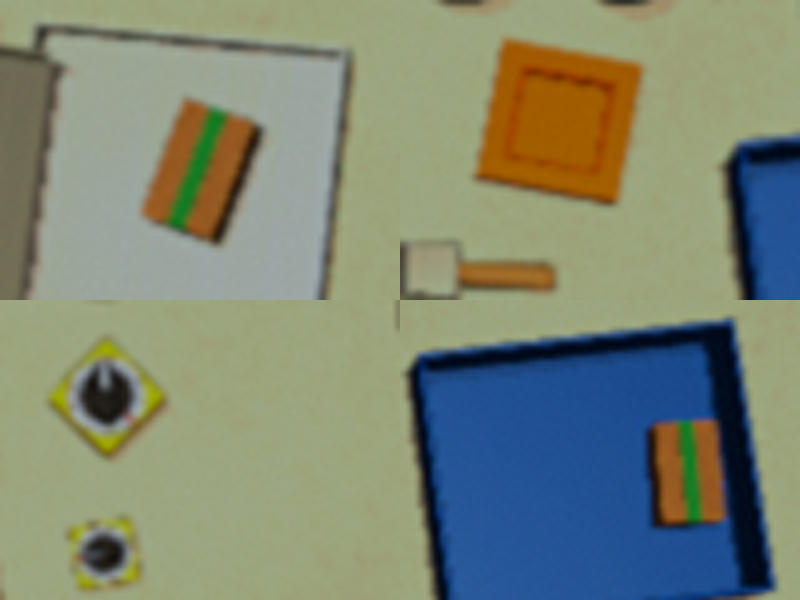

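The crop confirms the choices. The tray carton has a green band, the middle counter's red mark points lower right with its pointer up, and the cradle is turned by about 10°. The tote's left (+y) half is free.

```bash
python3 - <<'E'
from h import *
def q(name,p,s,o,z):
    P=w('top',np.array(p,float)/s+np.array(o),z); print(name,P.mean(0).round(4),'sides',np.linalg.norm(np.roll(P,-1,0)-P,axis=1).round(3),'angs',[round(np.degrees(np.arctan2(*(b-a)[::-1])),1) for a,b in zip(P,np.roll(P,-1,0))])
q('carton',[(187,98),(262,126),(217,243),(143,214)],5,(189.5,159.5),.040)
q('counter',[(108,37),(167,100),(110,158),(50,97)],5,(289.5,195.5),.040)
q('cradle',[(105,40),(242,65),(216,203),(76,178)],5,(301.5,134.5),.014)
q('tote',[(368,163),(452,156),(458,222),(375,232)],1,(0,0),.08)
q('packed',[(255,120),(312,120),(322,223),(257,225)],4,(364.5,149.5),.041)
q('tray',[(38,28),(350,50),(325,300),(30,300)],5,(189.5,159.5),.026)
print('red',w('top',np.array([130,118])/5+[289.5,195.5],.044),'ptr tip',w('top',np.array([102,60])/5+[289.5,195.5],.0725),'c',w('top',np.array([107,95])/5+[289.5,195.5],.0725))
s=arm.observe();print(R.from_quat(s['tool_rot']).as_matrix().round(3))
print('brush',w('top',[[292,188],[333,190]],.01),'jar,mug',w('top',[[315,120],[347,120]],.1))
E
```

```text
carton [0.5281 0.3208] sides [0.058 0.089 0.057 0.088] angs [np.float64(-111.2), np.float64(159.8), np.float64(68.0), np.float64(-19.6)]
counter [0.4479 0.0331] sides [0.061 0.057 0.06  0.059] angs [np.float64(-137.7), np.float64(134.9), np.float64(44.0), np.float64(-44.4)]
cradle [ 0.6556 -0.0491] sides [0.102 0.105 0.103 0.105] angs [np.float64(-101.3), np.float64(168.4), np.float64(79.0), np.float64(-12.3)]
tote [ 0.5168 -0.3205] sides [0.295 0.231 0.286 0.241] angs [np.float64(-85.8), np.float64(-178.0), np.float64(96.2), np.float64(4.1)]
packed [ 0.523  -0.4102] sides [0.051 0.092 0.057 0.094] angs [np.float64(-90.7), np.float64(-177.4), np.float64(91.1), np.float64(-1.6)]
tray [0.5314 0.3357] sides [0.227 0.181 0.21  0.197] angs [np.float64(-94.8), np.float64(174.8), np.float64(89.3), np.float64(-0.1)]
red [[0.43314341 0.01817249]] ptr tip [[0.47115486 0.03672317]] c [[0.44685654 0.03347716]]
[[ 0.943  0.331 -0.001]
 [ 0.331 -0.943  0.001]
 [-0.    -0.001 -1.   ]]
brush [[ 0.54993692  0.10269466]
 [ 0.54082026 -0.04581688]] jar,mug [[ 0.77466394  0.01568974]
 [ 0.77329363 -0.09584162]]
```

```bash
cat >> h.py <<'E'
def to(*wps):
    "wps: (x,y,z,xangle deg); turn first, then shift; prints tilt fix, turn, rows"
    s=arm.observe(); p=np.array(s['eef_pos']); M=R.from_quat(s['tool_rot'])
    print('t',round(s['t'],2),'pos',p.round(4),'w',round(s['width'],4),'F',np.round(s['contact_force'],1))
    for x,y,z,a in wps:
        a=np.radians(a); T=R.from_matrix(np.array([[np.cos(a),np.sin(a),0],[np.sin(a),-np.cos(a),0],[0,0,-1]]))
        rv=(M.inv()*T).as_rotvec(degrees=True); d=T.inv().apply(np.array([x,y,z])-p)*1000
        n=int(np.ceil(max(np.linalg.norm(d)/40,1)))
        print('turn',rv.round(2),'n',int(np.ceil(np.linalg.norm(rv)/7)),'| shift',d.round(1),'n',n,'each',(d/n).round(1)); p=np.array([x,y,z]); M=T
E
python3 -c "
from h import *
to((.45,-.05,.23,-20),(.528,.321,.14,-20))"
```

```text
t 0.1 pos [ 0.207  -0.5893  0.2305] w 0.0853 F [ 0.4 -0.3  0.2]
turn [-8.000e-02  3.000e-02  3.935e+01] n 6 | shift [ 4.390e+01 -5.899e+02  5.000e-01] n 15 each [  2.9 -39.3   0. ]
turn [0. 0. 0.] n 0 | shift [ -53.6 -375.3   90. ] n 10 each [ -5.4 -37.5   9. ]
```

Call:
carry_out:
  commands:
    - [85,[0,0,0],[0,0,6.6]]
    - [85,[0,0,0],[0,0,6.6]]
    - [85,[0,0,0],[0,0,6.6]]
    - [85,[0,0,0],[0,0,6.6]]
    - [85,[0,0,0],[0,0,6.6]]
  force: 40

```text
t: 0.52
eef_pos: [0.207, -0.5894, 0.2308]
tool_rot: [0.993, -0.122, -0.0, -0.0]
contact_force: [-0.1, -0.3, -0.0]
width: 0.0852
grip_force: 0.0
```

Call:
carry_out:
  commands:
    - [85,[0,0,0],[0,0,6.4]]
    - [85,[3,-39.3,0],[0,0,0]]
    - [85,[3,-39.3,0],[0,0,0]]
    - [85,[3,-39.3,0],[0,0,0]]
    - [85,[3,-39.3,0],[0,0,0]]

```text
t: 0.93
eef_pos: [0.2725, -0.4443, 0.2308]
tool_rot: [0.985, -0.174, -0.0, -0.0]
contact_force: [0.7, 0.1, 0.8]
width: 0.0852
grip_force: 0.0
```

Call:
carry_out:
  commands:
    - [85,[3,-39.3,0],[0,0,0]]
    - [85,[3,-39.3,0],[0,0,0]]
    - [85,[3,-39.3,0],[0,0,0]]
    - [85,[3,-39.3,0],[0,0,0]]
    - [85,[3,-39.3,0],[0,0,0]]

```text
t: 1.35
eef_pos: [0.3539, -0.2647, 0.2312]
tool_rot: [0.985, -0.174, -0.0, 0.0]
contact_force: [1.0, -0.3, -0.3]
width: 0.085
grip_force: 0.0
```

Call:
carry_out:
  commands:
    - [85,[3,-39.3,0],[0,0,0]]
    - [85,[3,-39.3,0],[0,0,0]]
    - [85,[3,-39.3,0],[0,0,0]]
    - [85,[3,-39.3,0],[0,0,0]]
    - [85,[3,-39.3,0],[0,0,0]]

```text
t: 1.77
eef_pos: [0.4353, -0.0854, 0.2313]
tool_rot: [0.985, -0.174, 0.0, 0.0]
contact_force: [0.9, -0.3, -0.3]
width: 0.0849
grip_force: 0.0
```

Call:
carry_out:
  commands:
    - [85,[3,-39.3,0],[0,0,0]]
    - [85,[-5.4,-37.5,9],[0,0,0]]
    - [85,[-5.4,-37.5,9],[0,0,0]]
    - [85,[-5.4,-37.5,9],[0,0,0]]
    - [85,[-5.4,-37.5,9],[0,0,0]]

```text
t: 2.18
eef_pos: [0.4824, 0.0987, 0.1947]
tool_rot: [0.985, -0.174, -0.0, 0.0]
contact_force: [1.0, -1.6, -0.3]
width: 0.0848
grip_force: 0.0
```

Call:
carry_out:
  commands:
    - [85,[-5.4,-37.5,9],[0,0,0]]
    - [85,[-5.4,-37.5,9],[0,0,0]]
    - [85,[-5.4,-37.5,9],[0,0,0]]
    - [85,[-5.4,-37.5,9],[0,0,0]]
    - [85,[-5.4,-37.5,9],[0,0,0]]

```text
t: 2.6
eef_pos: [0.5214, 0.284, 0.1494]
tool_rot: [0.985, -0.174, -0.0, 0.0]
contact_force: [0.6, -0.5, 0.2]
width: 0.0853
grip_force: 0.0
```

Call:
carry_out:
  commands:
    - [85,[-5.4,-37.5,9],[0,0,0]]
    - [85,[0,0,0],[0,0,0]]

```text
t: 2.77
eef_pos: [0.5271, 0.3278, 0.1389]
tool_rot: [0.985, -0.17, -0.002, -0.002]
contact_force: [-1.5, 0.2, 0.3]
width: 0.0854
grip_force: 0.0
```

```bash
python3 -c "
from h import *
a=snap('wrist','w1.png'); K=cam('wrist'); print(proj('wrist',[[.528,.321,.04]],K)); to((.528,.321,.01,-20))
import json; print(json.dumps([x.tolist() if hasattr(x,'tolist') else x for x in K]))"
```

```text
[[326.14834123 196.00380121]]
t 2.82 pos [0.5273 0.3241 0.1393] w 0.085 F [ 0.2 -1.2 -0.4]
turn [-0.01  0.2   0.29] n 1 | shift [  1.7   2.7 129.3] n 4 each [ 0.4  0.7 32.3]
[[[348.82751424164616, 0.0, 322.3422757634033], [0.0, 348.82751424164616, 196.89658737530613], [0.0, 0.0, 1.0]], [[-0.33745994184326683, -0.9413391432860692, -0.001185313709068131], [-0.893692515863308, 0.319983099138275, 0.3145226595267444], [-0.29569321050888275, 0.10719810438302912, -0.9492492252699682]], [0.4831549433294196, 0.3559270334805216, 0.41253209450199524]]
```

View pics/w1.png

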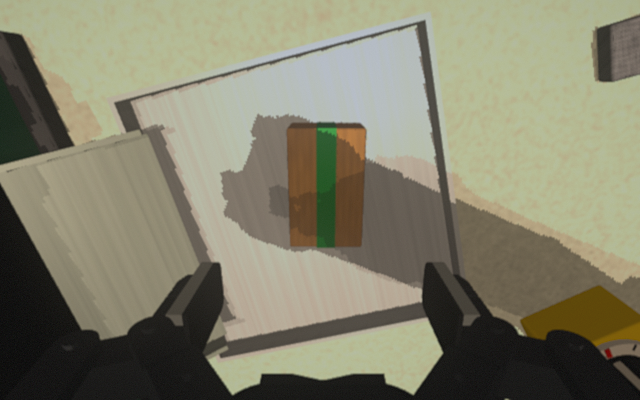

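The wrist view shows the banded carton square to the fingers, with its top face running from (288,129) to (365,246).

```bash
python3 -c "
from h import *
P=w('wrist',[[289,129],[365,129],[363,247],[289,247]],.04); print(P,P.mean(0)); x,y=P.mean(0); to((x,y,.011,-20))"
```

```text
[[0.58184131 0.32877135]
 [0.56437036 0.28001306]
 [0.48000902 0.30824014]
 [0.49899894 0.36131096]] [0.53130491 0.31958388]
t 2.82 pos [0.5273 0.3241 0.1393] w 0.085 F [ 0.2 -1.2 -0.4]
turn [-0.01  0.2   0.29] n 1 | shift [  5.3   2.9 128.3] n 4 each [ 1.3  0.7 32.1]
```

Call:
carry_out:
  commands:
    - [85,[4,0,38],[0,0,0]]
    - [85,[0,0,38],[0,0,0]]
    - [85,[0,0,30],[0,0,0]]
    - [85,[0,0,15],[0,0,0]]
    - [85,[0,0,8],[0,0,0]]

```text
t: 3.23
eef_pos: [0.5316, 0.3158, 0.0093]
tool_rot: [0.985, -0.174, -0.002, 0.002]
contact_force: [0.6, -0.0, 0.2]
width: 0.0851
grip_force: 0.0
```

Call:
carry_out:
  commands:
    - [85,[0,0,0],[0,0,0]]
    - [40,[0,0,0],[0,0,0]]
    - [40,[0,0,0],[0,0,0]]
    - [40,[0,0,0],[0,0,0]]
    - [40,[0,0,0],[0,0,0]]

```text
t: 3.65
eef_pos: [0.5343, 0.3191, 0.0145]
tool_rot: [0.985, -0.174, 0.001, -0.001]
contact_force: [-0.3, 0.3, 8.0]
width: 0.054
grip_force: 43.9
```

Call:
carry_out:
  commands:
    - [40,[0,0,0],[0,0,0]]
    - [40,[0,0,0],[0,0,0]]

```text
t: 3.82
eef_pos: [0.5344, 0.3191, 0.0145]
tool_rot: [0.985, -0.174, 0.001, -0.001]
contact_force: [-0.7, -0.4, 7.0]
width: 0.0545
grip_force: 44.0
```

```bash
python3 -c "
from h import *
to((.53,.32,.16,-20),(.46,.03,.2,-20),(.514,-.26,.2,4),(.514,-.26,.012,4)); print(arm.observe()['grip_force'])"
```

```text
t 3.82 pos [0.5344 0.3191 0.0145] w 0.0545 F [-0.7 -0.4  7. ]
turn [-0.17 -0.14 -0.06] n 1 | shift [  -4.4    0.6 -145.5] n 4 each [ -1.1   0.2 -36.4]
turn [0. 0. 0.] n 0 | shift [ 33.4 296.5 -40. ] n 8 each [ 4.2 37.1 -5. ]
turn [  0.   0. -24.] n 4 | shift [ 33.6 293.1   0. ] n 8 each [ 4.2 36.6  0. ]
turn [0. 0. 0.] n 0 | shift [  0.   0. 188.] n 5 each [ 0.   0.  37.6]
43.9655077457428
```

Call:
carry_out:
  commands:
    - [40,[0,0,-25],[0,0,0]]
    - [40,[0,0,-38],[0,0,0]]
    - [40,[0,0,-40],[0,0,0]]
    - [40,[0,0,-40],[0,0,0]]
    - [40,[4,25,-5],[0,0,0]]

```text
t: 4.23
eef_pos: [0.5305, 0.3005, 0.1689]
tool_rot: [0.985, -0.172, 0.004, -0.006]
contact_force: [1.6, 0.6, 1.3]
width: 0.0545
grip_force: 43.0
```

Call:
carry_out:
  commands:
    - [40,[4,37,-5],[0,0,0]]
    - [40,[4,37,-5],[0,0,0]]
    - [40,[4,37,-5],[0,0,0]]
    - [40,[4,37,-5],[0,0,0]]
    - [40,[4,37,-5],[0,0,0]]

```text
t: 4.65
eef_pos: [0.4828, 0.1108, 0.1861]
tool_rot: [0.985, -0.174, 0.001, 0.0]
contact_force: [0.4, -1.0, -1.2]
width: 0.0544
grip_force: 43.0
```

Call:
carry_out:
  commands:
    - [40,[4,37,-5],[0,0,0]]
    - [40,[4,37,-5],[0,0,0]]
    - [40,[0,12,0],[0,0,-6]]
    - [40,[0,0,0],[0,0,-6]]
    - [40,[0,0,0],[0,0,-6]]

```text
t: 5.07
eef_pos: [0.4613, 0.0274, 0.1962]
tool_rot: [1.0, -0.017, 0.001, 0.0]
contact_force: [-0.0, 0.7, -0.9]
width: 0.0543
grip_force: 43.0
```

```bash
python3 -c "
from h import *
to((.514,-.26,.2,4),(.514,-.26,.0165,4)); print(arm.observe()['grip_force'])"
```

```text
t 5.07 pos [0.4613 0.0274 0.1962] w 0.0543 F [-0.   0.7 -0.9]
turn [ 0.05 -0.08 -5.92] n 1 | shift [ 32.5 290.4  -3.8] n 8 each [ 4.1 36.3 -0.5]
turn [0. 0. 0.] n 0 | shift [  0.    0.  183.5] n 5 each [ 0.   0.  36.7]
43.008084297180176
```

Call:
carry_out:
  commands:
    - [40,[0,0,0],[0,0,-6]]
    - [40,[4,32,0],[0,0,0]]
    - [40,[4,38,0],[0,0,0]]
    - [40,[4,38,0],[0,0,0]]
    - [40,[4,38,0],[0,0,0]]

```text
t: 5.48
eef_pos: [0.4876, -0.1171, 0.1962]
tool_rot: [0.999, 0.035, 0.001, 0.0]
contact_force: [1.4, -0.5, -1.7]
width: 0.0539
grip_force: 43.0
```

Call:
carry_out:
  commands:
    - [40,[4,38,0],[0,0,0]]
    - [40,[4,38,0],[0,0,0]]
    - [40,[4,38,0],[0,0,0]]
    - [40,[4,28,20],[0,0,0]]
    - [40,[0,0,20],[0,0,0]]

```text
t: 5.9
eef_pos: [0.5138, -0.2642, 0.1563]
tool_rot: [1.0, 0.031, 0.002, 0.003]
contact_force: [0.7, -0.0, -1.5]
width: 0.0541
grip_force: 43.0
```

Call:
carry_out:
  commands:
    - [40,[0,0,30],[0,0,0]]
    - [40,[0,0,30],[0,0,0]]
    - [40,[0,0,30],[0,0,0]]
    - [40,[0,0,20],[0,0,0]]
    - [40,[0,0,0],[0,0,0]]

```text
t: 6.32
eef_pos: [0.5105, -0.2549, 0.0417]
tool_rot: [0.999, 0.035, -0.003, -0.001]
contact_force: [-1.2, 0.2, -1.2]
width: 0.0538
grip_force: 43.0
```

```bash
python3 -c "
from h import *
to((.514,-.26,.0165,4)); print(arm.observe()['grip_force'])"
```

```text
t 6.32 pos [ 0.5105 -0.2549  0.0417] w 0.0538 F [-1.2  0.2 -1.2]
turn [-0.18  0.34 -0.04] n 1 | shift [ 3.1  5.3 25.2] n 1 each [ 3.1  5.3 25.2]
42.95007526874542
```

Call:
carry_out:
  commands:
    - [40,[0,0,14],[0,0,0]]
    - [40,[0,0,6],[0,0,0]]
    - [40,[0,0,3],[0,0,0]]
    - [40,[0,0,1],[0,0,0]]
    - [40,[0,0,0],[0,0,0]]

```text
t: 6.73
eef_pos: [0.5138, -0.2563, 0.0222]
tool_rot: [0.999, 0.034, 0.0, 0.0]
contact_force: [0.3, -0.7, -1.2]
width: 0.054
grip_force: 43.1
```

Call:
carry_out:
  commands:
    - [40,[0,0,0],[0,0,0]]

```text
t: 6.82
eef_pos: [0.5139, -0.2563, 0.0223]
tool_rot: [0.999, 0.035, 0.001, 0.0]
contact_force: [-0.8, -0.0, -1.5]
width: 0.0546
grip_force: 43.1
```

Call:
carry_out:
  commands:
    - [40,[0,0,3],[0,0,0]]
    - [40,[0,0,2],[0,0,0]]
    - [40,[0,0,1],[0,0,0]]
    - [40,[0,0,1],[0,0,0]]
    - [40,[0,0,0],[0,0,0]]

```text
t: 7.23
eef_pos: [0.5134, -0.2561, 0.0155]
tool_rot: [0.999, 0.034, -0.0, 0.0]
contact_force: [-3.7, 1.1, 13.0]
width: 0.054
grip_force: 44.6
```

Call:
carry_out:
  commands:
    - [40,[0,0,0],[0,0,0]]

```text
t: 7.32
eef_pos: [0.5134, -0.2561, 0.0155]
tool_rot: [0.999, 0.034, 0.0, 0.0]
contact_force: [-4.5, 1.5, 11.4]
width: 0.054
grip_force: 44.6
```

Call:
carry_out:
  commands:
    - [40,[0,0,-1],[0,0,0]]
    - [75,[0,0,0],[0,0,0]]
    - [75,[0,0,0],[0,0,0]]
    - [75,[0,0,0],[0,0,0]]
    - [75,[0,0,-10],[0,0,0]]

```text
t: 7.73
eef_pos: [0.5122, -0.2571, 0.0238]
tool_rot: [0.999, 0.034, -0.001, 0.0]
contact_force: [0.2, -0.1, -0.2]
width: 0.075
grip_force: 0.0
```

Call:
carry_out:
  commands:
    - [75,[0,0,-20],[0,0,0]]
    - [75,[0,0,-35],[0,0,0]]
    - [75,[0,0,-40],[0,0,0]]
    - [75,[0,0,-40],[0,0,0]]
    - [75,[0,0,-30],[0,0,0]]

```text
t: 8.15
eef_pos: [0.5141, -0.2557, 0.1937]
tool_rot: [0.999, 0.035, 0.001, 0.0]
contact_force: [1.2, -0.7, 0.3]
width: 0.0749
grip_force: 0.0
```

```bash
python3 -c "
from h import *
for a in (45,-45): to((.40,.033,.19,a))
print(arm.observe()['joints'])"
```

```text
t 8.15 pos [ 0.5141 -0.2557  0.1937] w 0.0749 F [ 1.2 -0.7  0.3]
turn [  0.07  -0.11 -41.02] n 6 | shift [ 123.5 -284.8    3.7] n 8 each [ 15.4 -35.6   0.5]
t 8.15 pos [ 0.5141 -0.2557  0.1937] w 0.0749 F [ 1.2 -0.7  0.3]
turn [-3.000e-02 -1.300e-01  4.898e+01] n 7 | shift [-284.8 -123.5    3.7] n 8 each [-35.6 -15.4   0.5]
[ 0.57063847  0.37363041 -0.24978181  1.75625661  0.10544586  1.02251655
 -1.21872089]
```

```bash
python3 -c "
from h import *
to((.448,.033,.15,44))"
```

```text
t 8.15 pos [ 0.5141 -0.2557  0.1937] w 0.0749 F [ 1.2 -0.7  0.3]
turn [  0.07  -0.11 -40.02] n 6 | shift [ 153.  -253.5   43.7] n 8 each [ 19.1 -31.7   5.5]
```

Call:
carry_out:
  commands:
    - [85,[0,0,0],[0,0,-6.7]]
    - [85,[0,0,0],[0,0,-6.7]]
    - [85,[0,0,0],[0,0,-6.7]]
    - [85,[0,0,0],[0,0,-6.7]]
    - [85,[0,0,0],[0,0,-6.7]]

```text
t: 8.57
eef_pos: [0.5134, -0.2555, 0.1904]
tool_rot: [0.946, 0.324, 0.0, -0.0]
contact_force: [0.2, 0.5, -0.7]
width: 0.0855
grip_force: 0.0
```

Call:
carry_out:
  commands:
    - [85,[0,0,0],[0,0,-6.5]]
    - [85,[0,0,0],[0,0,0]]

```text
t: 8.73
eef_pos: [0.5133, -0.2557, 0.1902]
tool_rot: [0.926, 0.377, -0.0, -0.0]
contact_force: [-0.1, -0.2, -0.8]
width: 0.0852
grip_force: 0.0
```

```bash
python3 -c "
from h import *
to((.448,.033,.15,44))"
```

```text
t 8.73 pos [ 0.5133 -0.2557  0.1902] w 0.0852 F [-0.1 -0.2 -0.8]
turn [-0.04 -0.02  0.26] n 1 | shift [ 153.6 -253.    40.2] n 8 each [ 19.2 -31.6   5. ]
```

Call:
carry_out:
  commands:
    - [85,[19,-31.5,0],[0,0,0]]
    - [85,[19,-31.5,5],[0,0,0]]
    - [85,[19,-31.5,5],[0,0,0]]
    - [85,[19,-31.5,5],[0,0,0]]
    - [85,[19,-31.5,5],[0,0,0]]

```text
t: 9.15
eef_pos: [0.4717, -0.075, 0.1702]
tool_rot: [0.928, 0.372, 0.0, -0.0]
contact_force: [1.5, 0.1, 0.3]
width: 0.0848
grip_force: 0.0
```

Call:
carry_out:
  commands:
    - [85,[19,-31.5,5],[0,0,0]]
    - [85,[19,-31.5,5],[0,0,0]]
    - [85,[20,-32,10],[0,0,0]]
    - [85,[0,0,0],[0,0,0]]
    - [85,[0,0,0],[0,0,0]]

```text
t: 9.57
eef_pos: [0.4475, 0.0341, 0.1502]
tool_rot: [0.927, 0.375, -0.0, -0.0]
contact_force: [-0.0, -0.2, -0.2]
width: 0.0848
grip_force: 0.0
```

```bash
python3 -c "
from h import *
a=snap('wrist','w2.png'); snap('top','top2.png'); to((.448,.033,.15,44)); print(proj('wrist',[[.448,.033,.04],[.448,.033,.0725]]))"
```

```text
t 9.67 pos [0.4485 0.0314 0.1504] w 0.0852 F [-0.4 -0.3  0. ]
turn [ 0.01  0.01 -0.18] n 1 | shift [ 0.8 -1.5  0.4] n 1 each [ 0.8 -1.5  0.4]
[[320.02387922 192.9317977 ]
 [319.67261178 207.510866  ]]
```

View pics/w2.png

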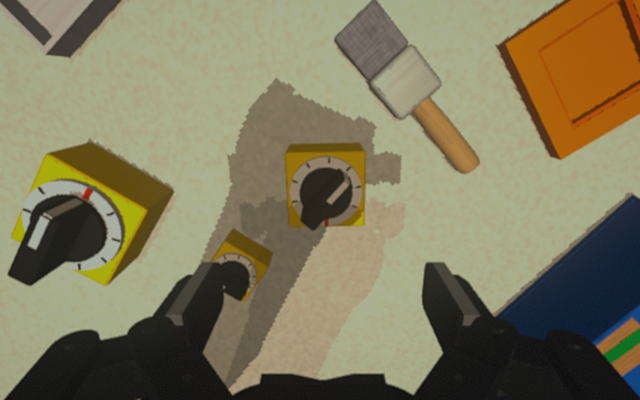

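The wrist view shows the middle counter square to the tool, with its top face running from (287,152) to (365,226). Its red mark is at (326,223) and its pointer is toward (348,180).

```bash
python3 -c "
from h import *
P=w('wrist',[[287,152],[365,152],[365,226],[289,226]],.04); print(P.round(4)); x,y=P.mean(0); to((x,y,.015,44))
t=w('wrist',[[348,180],[326,193]],.0725); d=t[0]-t[1]; print('ptr',t,np.degrees(np.arctan2(d[1],d[0])),'red',w('wrist',[[326,223]],.044))
e=P[1]-P[2];print('yaw',np.degrees(np.arctan2(e[1],e[0])))"
```

```text
[[ 0.4539  0.0719]
 [ 0.4933  0.0309]
 [ 0.4527 -0.011 ]
 [ 0.4117  0.0318]]
t 9.67 pos [0.4485 0.0314 0.1504] w 0.0852 F [-0.4 -0.3  0. ]
turn [ 0.01  0.01 -0.18] n 1 | shift [  2.9   3.4 135.4] n 4 each [ 0.7  0.9 33.8]
ptr [[0.47450461 0.03283511]
 [0.45822381 0.03700257]] -14.357957703017712 red [[0.43465797 0.01388981]]
yaw 45.980301080296684
```

Call:
carry_out:
  commands:
    - [85,[3,3,36],[0,0,-1]]
    - [85,[0,0,40],[0,0,0]]
    - [85,[0,0,32],[0,0,0]]
    - [85,[0,0,18],[0,0,0]]
    - [85,[0,0,9],[0,0,0]]

```text
t: 10.08
eef_pos: [0.4514, 0.0299, 0.0128]
tool_rot: [0.925, 0.38, -0.002, -0.0]
contact_force: [0.2, -0.1, 0.6]
width: 0.0848
grip_force: 0.0
```

Call:
carry_out:
  commands:
    - [85,[0,0,0],[0,0,0]]
    - [45,[0,0,0],[0,0,0]]
    - [45,[0,0,0],[0,0,0]]
    - [45,[0,0,0],[0,0,0]]
    - [45,[0,0,0],[0,0,0]]
  force: 50

```text
t: 10.5
eef_pos: [0.4533, 0.0321, 0.0169]
tool_rot: [0.924, 0.382, 0.001, 0.0]
contact_force: [-3.9, 1.2, 6.7]
width: 0.0593
grip_force: 54.3
```

Call:
carry_out:
  commands:
    - [45,[0,0,0],[0,0,0]]

```text
t: 10.58
eef_pos: [0.4533, 0.0321, 0.0169]
tool_rot: [0.924, 0.382, 0.001, 0.0]
contact_force: [-2.6, 1.8, 8.0]
width: 0.0588
grip_force: 54.3
```

```bash
python3 -c "
from h import *
to((.453,.031,.12,45),(.6556,-.0491,.12,-11.5))"
```

```text
t 10.58 pos [0.4533 0.0321 0.0169] w 0.0588 F [-2.6  1.8  8. ]
turn [ 0.09 -0.09 -0.07] n 1 | shift [  -0.9    0.6 -103.1] n 3 each [ -0.3   0.2 -34.4]
turn [ 0.   0.  56.5] n 9 | shift [214.5  38.1   0. ] n 6 each [35.8  6.4  0. ]
```

Call:
carry_out:
  commands:
    - [45,[0,0,-20],[0,0,0]]
    - [45,[0,0,-38],[0,0,0]]
    - [45,[0,0,-40],[0,0,0]]
    - [45,[0,0,-30],[0,0,6.5]]
    - [45,[0,0,-10],[0,0,6.5]]

```text
t: 11.0
eef_pos: [0.4548, 0.0321, 0.1587]
tool_rot: [0.962, 0.273, 0.004, 0.001]
contact_force: [1.8, 0.3, -4.7]
width: 0.0587
grip_force: 57.7
```

Call:
carry_out:
  commands:
    - [45,[0,0,0],[0,0,6.5]]
    - [45,[0,0,0],[0,0,6.5]]
    - [45,[0,0,0],[0,0,6.5]]
    - [45,[0,0,0],[0,0,6.5]]
    - [45,[0,0,0],[0,0,6.5]]

```text
t: 11.42
eef_pos: [0.4525, 0.0315, 0.1543]
tool_rot: [1.0, -0.008, 0.001, 0.0]
contact_force: [-0.1, 0.3, -4.0]
width: 0.0587
grip_force: 57.6
```

Call:
carry_out:
  commands:
    - [45,[0,0,0],[0,0,6.5]]
    - [45,[0,0,0],[0,0,4.5]]
    - [45,[34,6,0],[0,0,0]]
    - [45,[34,6,0],[0,0,0]]
    - [45,[34,6,0],[0,0,0]]

```text
t: 11.83
eef_pos: [0.55, -0.007, 0.1546]
tool_rot: [0.995, -0.1, 0.001, 0.0]
contact_force: [0.2, 0.2, -3.0]
width: 0.0592
grip_force: 57.6
```

Call:
carry_out:
  commands:
    - [45,[25,6,0],[0,0,0]]
    - [45,[0,0,0],[0,0,0]]
    - [45,[0,0,0],[0,0,0]]

```text
t: 12.08
eef_pos: [0.5727, -0.0181, 0.1535]
tool_rot: [0.995, -0.102, 0.0, -0.0]
contact_force: [-1.2, 0.8, -5.1]
width: 0.0591
grip_force: 57.6
```

```bash
python3 -c "
from h import *
a=snap('wrist','w3.png'); to((.6556,-.0491,.12,-11.5)); print(proj('wrist',[[.6556,-.0491,.005]]),arm.observe()['width'])"
```

```text
t 12.13 pos [ 0.5716 -0.0173  0.1534] w 0.059 F [-0.5  0.3 -3.8]
turn [-0.01  0.04 -0.09] n 1 | shift [88.6 14.5 33.4] n 3 each [29.5  4.8 11.1]
[[340.73733431  71.06866506]] 0.05899237818343798
```

View pics/w3.png

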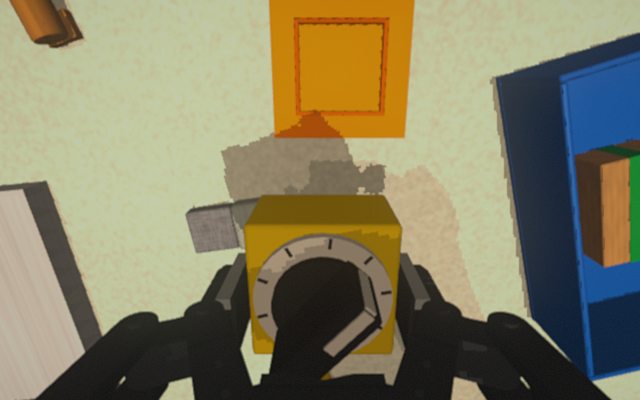

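The wrist view holds the counter at (323,275), with the nest ahead at about (294–389, 18–115). I'll enlarge it to get the corners.

```bash
python3 -c "
from h import *
a=cv2.imread('pics/w3.png')[0:140,265:420]; cv2.imwrite('pics/crop3.png',cv2.resize(a,None,fx=4,fy=4,interpolation=cv2.INTER_CUBIC))"
```

```text
(no output)
```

View pics/crop3.png

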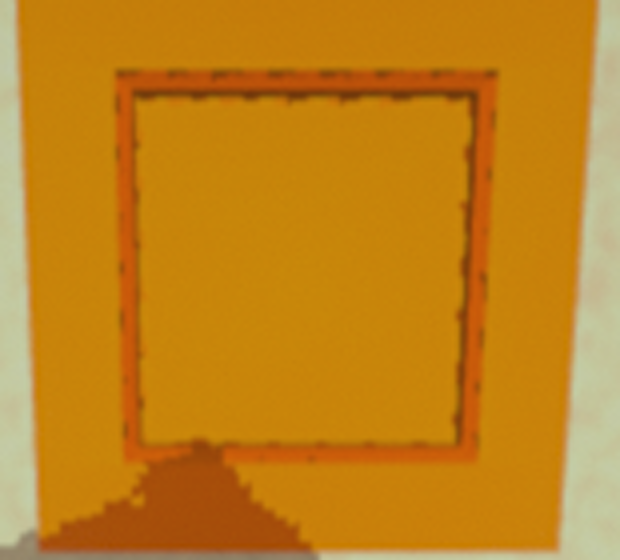

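```bash
python3 -c "
from h import *
o=np.array([265,0])-.375
for nm,p,z in(('out',[(117,72),(497,72),(477,461),(126,461)],.014),('in',[(135,93),(477,93),(460,445),(143,445)],.005),('block',[(18,0),(597,0),(559,550),(40,550)],.014)):
    P=w('wrist',np.array(p)/4+o,z); e=np.roll(P,-1,0)-P
    print(nm,P.mean(0).round(4),np.linalg.norm(e,axis=1).round(4),np.degrees(np.arctan2(e[:,1],e[:,0])).round(1),((P[2]+P[3])/2).round(4))
P=w('wrist',[[248,229],[400,229]],.1534-.0169+.04); print('counter far edge',P, 'wid',np.linalg.norm(P[1]-P[0]))
to((.6556,-.0491,.06,-11.5))"
```

```text
out [ 0.6574 -0.0489] [0.0688 0.0688 0.069  0.0688] [-101.6  168.5   78.4  -11.6] [ 0.6237 -0.0421]
in [ 0.6575 -0.0493] [0.0642 0.0643 0.064  0.0643] [-101.6  168.5   78.4  -11.4] [ 0.626  -0.0429]
block [ 0.6546 -0.0482] [0.1033 0.0978 0.104  0.0978] [-101.6  168.6   78.4  -11.8] [ 0.6067 -0.0384]
counter far edge [[ 0.60553614  0.00351932]
 [ 0.59433117 -0.05117818]] wid 0.05583339186696494
t 12.13 pos [ 0.5716 -0.0173  0.1534] w 0.059 F [-0.5  0.3 -3.8]
turn [-0.01  0.04 -0.09] n 1 | shift [88.6 14.5 93.4] n 4 each [22.2  3.6 23.4]
```

Call:
carry_out:
  commands:
    - [45,[20,3,0],[0,0,0]]
    - [45,[30,5,10],[0,0,0]]
    - [45,[26,4,25],[0,0,0]]
    - [45,[15,2,25],[0,0,0]]
    - [45,[0,0,25],[0,0,0]]

```text
t: 12.55
eef_pos: [0.6608, -0.0502, 0.0682]
tool_rot: [0.995, -0.101, 0.002, 0.0]
contact_force: [-0.1, -0.0, -4.1]
width: 0.0588
grip_force: 57.6
```

Call:
carry_out:
  commands:
    - [45,[0,0,15],[0,0,0]]
    - [45,[0,0,5],[0,0,0]]
    - [45,[0,0,0],[0,0,0]]
    - [45,[0,0,0],[0,0,0]]

```text
t: 12.88
eef_pos: [0.6586, -0.0485, 0.0495]
tool_rot: [0.995, -0.1, 0.0, -0.0]
contact_force: [0.1, 0.2, -4.2]
width: 0.0588
grip_force: 57.5
```

```bash
python3 -c "
from h import *
to((.6577,-.0491,.022,-11.5)); print(arm.observe()['wrist_torque'])"
```

```text
t 12.88 pos [ 0.6586 -0.0485  0.0495] w 0.0588 F [ 0.1  0.2 -4.2]
turn [-0.02 -0.05 -0.01] n 1 | shift [-0.7  0.8 27.5] n 1 each [-0.7  0.8 27.5]
[0.04145722 0.03583315 0.0138009 ]
```

Call:
carry_out:
  commands:
    - [45,[0,1,10],[0,0,0]]
    - [45,[0,0,5],[0,0,0]]
    - [45,[0,0,3],[0,0,0]]
    - [45,[0,0,2],[0,0,0]]
    - [45,[0,0,0],[0,0,0]]

```text
t: 13.3
eef_pos: [0.658, -0.05, 0.0279]
tool_rot: [0.995, -0.101, -0.0, -0.0]
contact_force: [-0.9, -0.2, -3.6]
width: 0.0591
grip_force: 57.6
```

Call:
carry_out:
  commands:
    - [45,[0,0,2],[0,0,0]]
    - [45,[0,0,1],[0,0,0]]
    - [45,[0,0,1],[0,0,0]]
    - [45,[0,0,0],[0,0,0]]

```text
t: 13.63
eef_pos: [0.6583, -0.05, 0.0241]
tool_rot: [0.995, -0.101, -0.0, 0.0]
contact_force: [0.4, 0.3, -4.3]
width: 0.0585
grip_force: 57.6
```

No contact yet, and the counter is inside the nest. I'll lower it the last 2 mm slowly.

Call:
carry_out:
  commands:
    - [45,[0,0,1],[0,0,0]]
    - [45,[0,0,0.5],[0,0,0]]
    - [45,[0,0,0.5],[0,0,0]]
    - [45,[0,0,0.3],[0,0,0]]
    - [45,[0,0,0],[0,0,0]]

```text
t: 14.05
eef_pos: [0.6583, -0.05, 0.0221]
tool_rot: [0.995, -0.101, -0.0, 0.0]
contact_force: [-0.5, 0.3, -2.2]
width: 0.059
grip_force: 57.8
```

Call:
carry_out:
  commands:
    - [45,[0,0,0.5],[0,0,0]]
    - [45,[0,0,0.3],[0,0,0]]
    - [45,[0,0,0],[0,0,0]]

```text
t: 14.3
eef_pos: [0.6583, -0.05, 0.022]
tool_rot: [0.995, -0.101, 0.0, 0.0]
contact_force: [-4.5, -0.5, 4.6]
width: 0.0587
grip_force: 58.7
```

It is seated: the reaction rose and the TCP stopped at 22.0 mm. Release and rise.

Call:
carry_out:
  commands:
    - [45,[0,0,-0.5],[0,0,0]]
    - [76,[0,0,0],[0,0,0]]
    - [76,[0,0,0],[0,0,0]]
    - [76,[0,0,0],[0,0,0]]
    - [76,[0,0,-10],[0,0,0]]

```text
t: 14.72
eef_pos: [0.6572, -0.05, 0.0302]
tool_rot: [0.995, -0.101, -0.001, 0.0]
contact_force: [-0.6, -1.2, -0.3]
width: 0.0757
grip_force: 0.0
```

Call:
carry_out:
  commands:
    - [76,[0,0,-30],[0,0,0]]
    - [76,[0,0,-40],[0,0,0]]
    - [76,[0,0,-40],[0,0,0]]
    - [76,[0,0,-10],[0,0,0]]
    - [76,[0,0,0],[0,0,0]]

```text
t: 15.13
eef_pos: [0.6611, -0.0499, 0.1573]
tool_rot: [0.995, -0.101, 0.004, -0.0]
contact_force: [-0.0, -0.1, 0.4]
width: 0.0762
grip_force: 0.0
```

Call:
carry_out:
  commands:
    - [76,[0,0,0],[0,0,0]]

```text
t: 15.22
eef_pos: [0.6588, -0.0501, 0.153]
tool_rot: [0.995, -0.101, 0.001, 0.0]
contact_force: [-0.1, 0.5, -0.5]
width: 0.076
grip_force: 0.0
```

```bash
python3 -c "
from h import *
a=snap('wrist','w4.png'); print(proj('wrist',[[.6575,-.0491,.045],[.6575,-.0491,.0775]])); to((.6575,-.0491,.1,-48)); print(arm.observe()['joints'])"
```

```text
[[321.13051366 196.42249607]
 [320.92675158 211.72523848]]
t 15.27 pos [ 0.658  -0.0501  0.1515] w 0.076 F [-0.3 -0.3 -0.3]
turn [2.000e-02 1.000e-02 3.645e+01] n 6 | shift [-1.1 -0.4 51.5] n 2 each [-0.5 -0.2 25.8]
[ 0.2056538   0.56081734 -0.29800791  1.57306616  0.18282273  1.03546678
 -1.91531021]
```

View pics/w4.png

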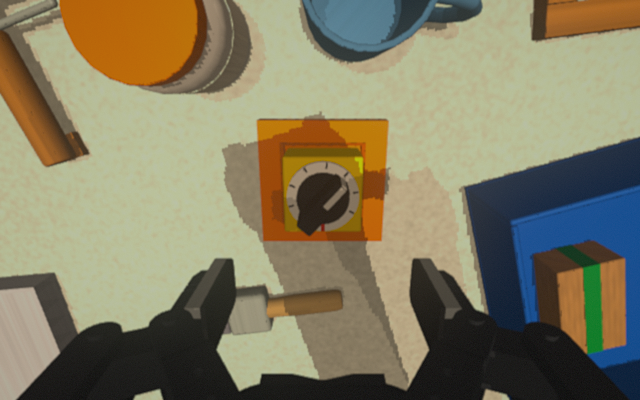

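The counter sits square in the nest at (323,190), with its red mark at (323,228). The pointer line runs from (325,208) to (346,183).

```bash
python3 -c "
from h import *
t=w('wrist',[[325,208],[346,183]],.0775); d=t[1]-t[0]; print(t,np.linalg.norm(d),np.degrees(np.arctan2(d[1],d[0])))
P=w('wrist',[[284,157],[363,157],[362,231],[285,231]],.045);print(P.mean(0),np.linalg.norm(np.roll(P,-1,0)-P,axis=1))
a=cv2.imread('pics/w4.png')[140:260,250:400]; cv2.imwrite('pics/crop4.png',cv2.resize(a,None,fx=5,fy=5,interpolation=cv2.INTER_CUBIC))"
```

```text
[[ 0.65951912 -0.05224378]
 [ 0.67352044 -0.06880159]] 0.021684056335992415 -49.782078570689066
[ 0.65802328 -0.05100951] [0.05689353 0.0579425  0.0594334  0.0579518 ]
```

View pics/crop4.png

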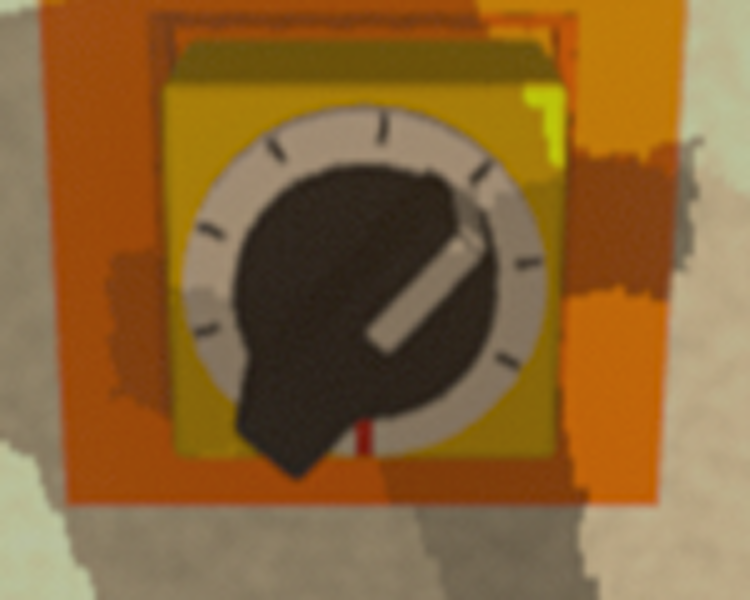

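Call:
carry_out:
  commands:
    - [40,[0,0,0],[0,0,6.5]]
    - [40,[0,0,0],[0,0,6.5]]
    - [40,[0,0,0],[0,0,6.5]]
    - [40,[0,0,0],[0,0,6.5]]
    - [40,[0,0,0],[0,0,6.5]]

```text
t: 15.68
eef_pos: [0.6572, -0.0501, 0.1495]
tool_rot: [0.926, -0.378, -0.002, 0.001]
contact_force: [0.4, -1.1, 0.9]
width: 0.0401
grip_force: 0.0
```

Call:
carry_out:
  commands:
    - [40,[0,0,0],[0,0,6]]
    - [40,[0,0,30],[0,0,0]]
    - [40,[0,0,30],[0,0,0]]
    - [40,[0,0,15],[0,0,0]]
    - [40,[0,0,10],[0,0,0]]

```text
t: 16.1
eef_pos: [0.6556, -0.0499, 0.0622]
tool_rot: [0.906, -0.423, -0.003, 0.001]
contact_force: [-0.4, -0.1, 0.6]
width: 0.0399
grip_force: 0.0
```

Call:
carry_out:
  commands:
    - [40,[0,0,0],[0,0,0]]
    - [40,[0,0,0],[0,0,0]]

```text
t: 16.27
eef_pos: [0.6579, -0.05, 0.0658]
tool_rot: [0.906, -0.423, -0.001, 0.0]
contact_force: [1.5, -0.1, 0.2]
width: 0.04
grip_force: 0.0
```

```bash
python3 -c "
from h import *
to((.6585,-.0507,.055,-50));print(arm.observe()['joints'])"
```

```text
t 16.27 pos [ 0.6579 -0.05    0.0658] w 0.04 F [ 1.5 -0.1  0.2]
turn [ 0.08  0.07 -0.04] n 1 | shift [ 1.  -0.  10.8] n 1 each [ 1.  -0.  10.8]
[ 0.09453091  0.6414714  -0.13458025  1.64282195  0.10545664  0.86620797
 -2.52636331]
```

Call:
carry_out:
  commands:
    - [40,[1,0,6],[0,0,0]]
    - [40,[0,0,4],[0,0,0]]
    - [40,[0,0,0],[0,0,0]]
    - [5,[0,0,0],[0,0,0]]
    - [5,[0,0,0],[0,0,0]]
  force: 40

```text
t: 16.68
eef_pos: [0.6592, -0.0508, 0.0572]
tool_rot: [0.906, -0.423, 0.0, -0.0]
contact_force: [-0.2, 0.3, -0.1]
width: 0.0167
grip_force: 0.0
```

Call:
carry_out:
  commands:
    - [5,[0,0,0],[0,0,0]]
    - [5,[0,0,0],[0,0,0]]
    - [5,[0,0,0],[0,0,0]]
    - [5,[0,0,0],[0,0,0]]

```text
t: 17.02
eef_pos: [0.6592, -0.0509, 0.0573]
tool_rot: [0.906, -0.423, 0.0, -0.0]
contact_force: [-1.6, -1.1, 5.3]
width: 0.0122
grip_force: 42.0
```

```bash
python3 -c "
from h import *
to((.6585,-.0507,.055,-50));print(arm.observe()['wrist_torque'])"
```

```text
t 17.02 pos [ 0.6592 -0.0509  0.0573] w 0.0122 F [-1.6 -1.1  5.3]
turn [-0.03 -0.03 -0.05] n 1 | shift [-0.6  0.4  2.3] n 1 each [-0.6  0.4  2.3]
[-0.1067755   0.2878231   0.00383017]
```

Call:
carry_out:
  commands:
    - [5,[0,0,0],[0,0,-4]]
    - [5,[0,0,0],[0,0,-4]]
    - [5,[0,0,0],[0,0,-4]]
    - [5,[0,0,0],[0,0,-4]]
    - [5,[0,0,0],[0,0,-4]]

```text
t: 17.43
eef_pos: [0.6596, -0.0504, 0.0573]
tool_rot: [0.966, -0.258, 0.001, -0.0]
contact_force: [0.2, 0.3, 3.7]
width: 0.0123
grip_force: 42.7
```

```bash
python3 -c "
from h import *
to((.6585,-.0507,.055,-30));print(arm.observe()['wrist_torque'])"
```

```text
t 17.43 pos [ 0.6596 -0.0504  0.0573] w 0.0123 F [0.2 0.3 3.7]
turn [-0.06 -0.07  0.14] n 1 | shift [-0.8  0.8  2.3] n 1 each [-0.8  0.8  2.3]
[ 0.199305   -0.01886694 -0.05398779]
```

Call:
carry_out:
  commands:
    - [5,[0,0,0],[0,0,-5]]
    - [5,[0,0,0],[0,0,-5]]
    - [5,[0,0,0],[0,0,-5]]
    - [5,[0,0,0],[0,0,-5]]
    - [5,[0,0,0],[0,0,-5]]

```text
t: 17.85
eef_pos: [0.6598, -0.0499, 0.0573]
tool_rot: [0.999, -0.042, 0.001, -0.001]
contact_force: [1.4, 1.4, 1.7]
width: 0.012
grip_force: 42.6
```

Call:
carry_out:
  commands:
    - [5,[0,0,0],[0,0,-5]]
    - [5,[0,0,0],[0,0,-5]]
    - [5,[0,0,0],[0,0,-5]]
    - [5,[0,0,0],[0,0,-5]]
    - [5,[0,0,0],[0,0,-5]]

```text
t: 18.27
eef_pos: [0.6597, -0.0494, 0.0573]
tool_rot: [0.984, 0.176, 0.001, -0.001]
contact_force: [0.1, 2.7, 4.0]
width: 0.0119
grip_force: 42.7
```

```bash
python3 -c "
from h import *
to((.6585,-.0507,.055,20));s=arm.observe();print(s['wrist_torque'],s['joints'][6])
snap('top','top5.png')"
```

```text
t 18.27 pos [ 0.6597 -0.0494  0.0573] w 0.0119 F [0.1 2.7 4. ]
turn [-0.05 -0.12  0.22] n 1 | shift [-1.6  0.8  2.3] n 1 each [-1.6  0.8  2.3]
[ 0.51755127 -0.00395818 -0.11866196] -1.491663360757764
```

Call:
carry_out:
  commands:
    - [5,[0,0,0],[0,0,-5]]
    - [5,[0,0,0],[0,0,-5]]
    - [5,[0,0,0],[0,0,-5]]
    - [5,[0,0,0],[0,0,-5]]
    - [5,[0,0,0],[0,0,-5]]

```text
t: 18.73
eef_pos: [0.6594, -0.0489, 0.0573]
tool_rot: [0.923, 0.384, 0.001, -0.001]
contact_force: [-0.3, 3.6, 3.0]
width: 0.0123
grip_force: 42.8
```

Call:
carry_out:
  commands:
    - [5,[0,0,0],[0,0,-5]]
    - [5,[0,0,0],[0,0,-5]]
    - [5,[0,0,0],[0,0,-5]]
    - [5,[0,0,0],[0,0,-5]]
    - [5,[0,0,0],[0,0,-5]]

```text
t: 19.15
eef_pos: [0.659, -0.0486, 0.0573]
tool_rot: [0.818, 0.575, 0.001, -0.001]
contact_force: [-2.9, 4.0, 6.5]
width: 0.0121
grip_force: 43.0
```

Call:
carry_out:
  commands:
    - [5,[0,0,0],[0,0,-5]]
    - [5,[0,0,0],[0,0,-5]]
    - [5,[0,0,0],[0,0,-5]]
    - [5,[0,0,0],[0,0,-5]]
    - [5,[0,0,0],[0,0,-5]]

```text
t: 19.57
eef_pos: [0.6585, -0.0485, 0.0573]
tool_rot: [0.675, 0.738, 0.001, -0.001]
contact_force: [-4.2, 4.0, 7.2]
width: 0.0121
grip_force: 43.2
```

Call:
carry_out:
  commands:
    - [5,[0,0,0],[0,0,-5]]
    - [5,[0,0,0],[0,0,-5]]
    - [5,[0,0,0],[0,0,-5]]
    - [5,[0,0,0],[0,0,-5]]
    - [5,[0,0,0],[0,0,-5]]

```text
t: 19.98
eef_pos: [0.658, -0.0487, 0.0573]
tool_rot: [0.499, 0.867, 0.0, -0.001]
contact_force: [-5.5, 3.9, 8.9]
width: 0.012
grip_force: 43.4
```

```bash
python3 -c "
from h import *
to((.6585,-.0507,.055,120));s=arm.observe();print(s['wrist_torque'],s['joints'][6])"
```

```text
t 19.98 pos [ 0.658  -0.0487  0.0573] w 0.012 F [-5.5  3.9  8.9]
turn [-0.03 -0.14  0.15] n 1 | shift [-2.  -0.6  2.3] n 1 each [-2.  -0.6  2.3]
[ 0.87068555  1.34019777 -0.09651909] 0.017699865334759576
```

Call:
carry_out:
  commands:
    - [5,[0,0,0],[0,0,-5]]
    - [5,[0,0,0],[0,0,-5]]
    - [5,[0,0,0],[0,0,-5]]
    - [5,[0,0,0],[0,0,-5]]
    - [5,[0,0,0],[0,0,-5]]

```text
t: 20.4
eef_pos: [0.6577, -0.0491, 0.0573]
tool_rot: [0.3, 0.954, 0.0, -0.001]
contact_force: [-7.0, 3.1, 10.8]
width: 0.0121
grip_force: 43.5
```

Call:
carry_out:
  commands:
    - [5,[0,0,0],[0,0,-3]]
    - [5,[0,0,0],[0,0,-3]]
    - [5,[0,0,0],[0,0,-3]]
    - [5,[0,0,0],[0,0,-3]]
    - [5,[0,0,0],[0,0,-3]]

```text
t: 20.82
eef_pos: [0.6575, -0.0493, 0.0573]
tool_rot: [0.173, 0.985, 0.0, -0.001]
contact_force: [-8.0, 2.1, 11.2]
width: 0.0122
grip_force: 43.6
```

```bash
cat >> h.py <<'E'
def st():
    s=arm.observe(); x=R.from_quat(s['tool_rot']).as_matrix()[:,0]
    print('t',round(s['t'],2),'xa',round(np.degrees(np.arctan2(x[1],x[0])),2),'torque',np.round(s['wrist_torque'],3),'F',np.round(s['contact_force'],1),'pos',np.round(s['eef_pos'],4),'w',round(s['width'],4))
E
python3 -c "
from h import *
st()"
```

```text
t 20.82 xa 160.03 torque [ 0.478  1.64  -0.091] F [-8.   2.1 11.2] pos [ 0.6575 -0.0493  0.0573] w 0.0122
```

Call:
carry_out:
  commands:
    - [5,[0,0,0],[0,0,-1]]
    - [5,[0,0,0],[0,0,-1]]
    - [5,[0,0,0],[0,0,-1]]
    - [5,[0,0,0],[0,0,-1]]

```text
t: 21.15
eef_pos: [0.6575, -0.0494, 0.0573]
tool_rot: [0.14, 0.99, 0.0, -0.001]
contact_force: [-8.4, 2.1, 11.3]
width: 0.0122
grip_force: 43.6
```

```bash
python3 -c "
from h import *
st()"
```

```text
t 21.15 xa 163.93 torque [ 0.502  1.709 -0.094] F [-8.4  2.1 11.3] pos [ 0.6575 -0.0494  0.0573] w 0.0122
```

Call:
carry_out:
  commands:
    - [5,[0,0,0],[0,0,-1]]
    - [5,[0,0,0],[0,0,-1]]
    - [5,[0,0,0],[0,0,0]]

```text
t: 21.4
eef_pos: [0.6575, -0.0494, 0.0573]
tool_rot: [0.122, 0.992, 0.0, -0.001]
contact_force: [-8.2, 2.2, 11.0]
width: 0.0122
grip_force: 43.2
```

```bash
python3 -c "
from h import *
st()"
```

```text
t 21.4 xa 165.95 torque [0.446 1.673 0.011] F [-8.2  2.2 11. ] pos [ 0.6575 -0.0494  0.0573] w 0.0122
```

Call:
carry_out:
  commands:
    - [5,[0,0,0],[0,0,-1]]
    - [5,[0,0,0],[0,0,0]]

```text
t: 21.57
eef_pos: [0.6575, -0.0495, 0.0573]
tool_rot: [0.114, 0.994, 0.0, -0.001]
contact_force: [-7.1, 2.3, 11.3]
width: 0.0119
grip_force: 43.3
```

```bash
python3 -c "
from h import *
st()"
```

```text
t 21.57 xa 166.94 torque [ 0.439  1.677 -0.08 ] F [-7.1  2.3 11.3] pos [ 0.6575 -0.0495  0.0573] w 0.0119
```

Call:
carry_out:
  commands:
    - [5,[0,0,0],[0,0,-1]]

```text
t: 21.65
eef_pos: [0.6576, -0.0495, 0.0573]
tool_rot: [0.106, 0.994, 0.0, -0.001]
contact_force: [-7.6, 3.1, 11.4]
width: 0.0123
grip_force: 43.5
```

```bash
python3 -c "
from h import *
st()"
```

```text
t 21.65 xa 167.87 torque [ 0.444  1.635 -0.154] F [-7.6  3.1 11.4] pos [ 0.6576 -0.0495  0.0573] w 0.0123
```

Call:
carry_out:
  commands:
    - [5,[0,0,0],[0,0,-1]]

```text
t: 21.73
eef_pos: [0.6575, -0.0495, 0.0574]
tool_rot: [0.097, 0.995, 0.0, -0.001]
contact_force: [-7.8, 1.9, 11.1]
width: 0.0123
grip_force: 43.5
```

```bash
python3 -c "
from h import *
st()"
```

```text
t 21.73 xa 168.92 torque [ 0.383  1.693 -0.154] F [-7.8  1.9 11.1] pos [ 0.6575 -0.0495  0.0574] w 0.0123
```

Call:
carry_out:
  commands:
    - [5,[0,0,0],[0,0,-1]]

```text
t: 21.82
eef_pos: [0.6575, -0.0495, 0.0573]
tool_rot: [0.088, 0.996, 0.0, -0.001]
contact_force: [-7.5, 1.6, 10.9]
width: 0.012
grip_force: 43.5
```

```bash
python3 -c "
from h import *
st()"
```

```text
t 21.82 xa 169.93 torque [ 0.428  1.749 -0.15 ] F [-7.5  1.6 10.9] pos [ 0.6575 -0.0495  0.0573] w 0.012
```

Call:
carry_out:
  commands:
    - [5,[0,0,0],[0,0,-1]]

```text
t: 21.9
eef_pos: [0.6575, -0.0496, 0.0573]
tool_rot: [0.079, 0.997, 0.0, -0.001]
contact_force: [-7.7, 2.2, 11.5]
width: 0.0122
grip_force: 43.5
```

```bash
python3 -c "
from h import *
st()"
```

```text
t 21.9 xa 170.93 torque [ 0.395  1.672 -0.125] F [-7.7  2.2 11.5] pos [ 0.6575 -0.0496  0.0573] w 0.0122
```

Call:
carry_out:
  commands:
    - [5,[0,0,0],[0,0,-1]]

```text
t: 21.98
eef_pos: [0.6575, -0.0496, 0.0573]
tool_rot: [0.07, 0.998, 0.0, -0.001]
contact_force: [-7.0, 2.6, 10.9]
width: 0.0125
grip_force: 43.5
```

```bash
python3 -c "
from h import *
st()"
```

```text
t 21.98 xa 171.93 torque [ 0.425  1.743 -0.134] F [-7.   2.6 10.9] pos [ 0.6575 -0.0496  0.0573] w 0.0125
```

Call:
carry_out:
  commands:
    - [5,[0,0,0],[0,0,-1]]

```text
t: 22.07
eef_pos: [0.6575, -0.0496, 0.0573]
tool_rot: [0.062, 0.998, 0.0, -0.001]
contact_force: [-8.1, 1.9, 11.8]
width: 0.0121
grip_force: 43.6
```

```bash
python3 -c "
from h import *
st()"
```

```text
t 22.07 xa 172.92 torque [ 0.399  1.717 -0.083] F [-8.1  1.9 11.8] pos [ 0.6575 -0.0496  0.0573] w 0.0121
```

Call:
carry_out:
  commands:
    - [5,[0,0,0],[0,0,-1]]

```text
t: 22.15
eef_pos: [0.6575, -0.0496, 0.0573]
tool_rot: [0.053, 0.999, 0.0, -0.001]
contact_force: [-7.1, 2.1, 11.0]
width: 0.012
grip_force: 44.9
```

```bash
python3 -c "
from h import *
st()"
```

```text
t 22.15 xa 173.92 torque [ 0.427  1.706 -0.233] F [-7.1  2.1 11. ] pos [ 0.6575 -0.0496  0.0573] w 0.012
```

Call:
carry_out:
  commands:
    - [5,[0,0,0],[0,0,-1]]

```text
t: 22.23
eef_pos: [0.6576, -0.0497, 0.0573]
tool_rot: [0.045, 0.999, 0.0, -0.001]
contact_force: [-8.0, 1.6, 11.4]
width: 0.0122
grip_force: 48.4
```

```bash
python3 -c "
from h import *
st()
a=snap('wrist','w6.png'); cv2.imwrite('pics/crop6.png',cv2.resize(a[130:290,220:420],None,fx=3.7,fy=3.7,interpolation=cv2.INTER_CUBIC))"
```

```text
t 22.23 xa 174.89 torque [ 0.385  1.703 -0.488] F [-8.   1.6 11.4] pos [ 0.6576 -0.0497  0.0573] w 0.0122
```

View pics/crop6.png

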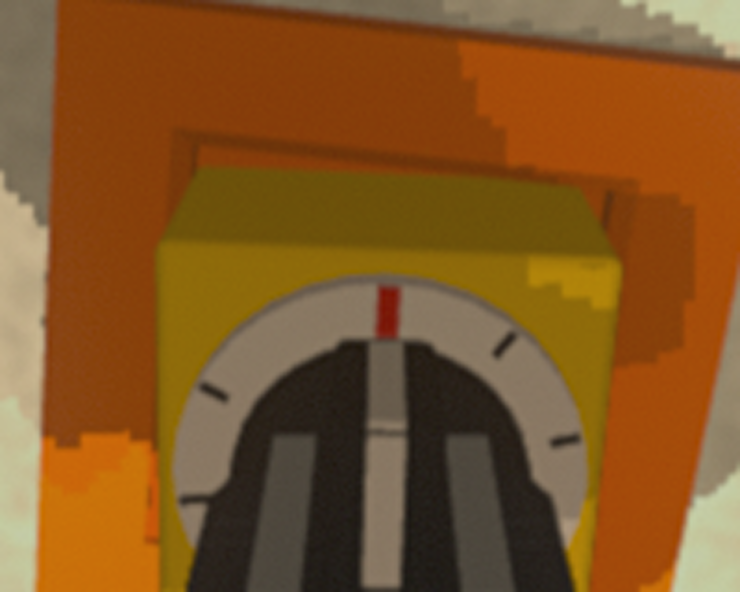

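The view shows the pointer line at (385,380) in line with the red mark at (388,312). Torque rose 0.12 → 0.23 → 0.49 N m, so the knob is on the stop. I'll ease off, release and rise.

Call:
carry_out:
  commands:
    - [5,[0,0,0],[0,0,1.2]]
    - [35,[0,0,0],[0,0,0]]
    - [35,[0,0,0],[0,0,0]]
    - [35,[0,0,0],[0,0,0]]
    - [35,[0,0,-10],[0,0,0]]

```text
t: 22.7
eef_pos: [0.6578, -0.0514, 0.0647]
tool_rot: [0.055, 0.998, -0.0, -0.002]
contact_force: [-0.5, 0.5, 0.2]
width: 0.0349
grip_force: 0.0
```

Call:
carry_out:
  commands:
    - [35,[0,0,-25],[0,0,0]]
    - [35,[0,0,-35],[0,0,0]]
    - [35,[0,0,-35],[0,0,0]]
    - [35,[0,0,-10],[0,0,0]]
    - [35,[0,0,0],[0,0,0]]

```text
t: 23.12
eef_pos: [0.6608, -0.0501, 0.1762]
tool_rot: [0.055, 0.999, 0.0, 0.003]
contact_force: [0.4, 0.3, -1.3]
width: 0.035
grip_force: 0.0
```

Call:
carry_out:
  commands:
    - [35,[0,0,0],[0,0,0]]
    - [35,[0,0,0],[0,0,0]]

```text
t: 23.28
eef_pos: [0.6584, -0.0512, 0.1707]
tool_rot: [0.055, 0.999, -0.0, -0.001]
contact_force: [-0.4, 0.2, -0.3]
width: 0.0349
grip_force: 0.0
```

```bash
python3 -c "
from h import *
st()
a=snap('wrist','w7.png'); b=snap('scene','s7.png')
f=lambda a,s:cv2.resize(a,None,fx=s,fy=s,interpolation=cv2.INTER_CUBIC)
P=np.zeros((600,790,3),np.uint8); P[:300,:390]=f(a[100:250,230:425],2); P[:300,400:790]=f(a[250:400,0:195],2)
P[300:,:]=cv2.resize(b[100:340,130:446],(790,600))[:300]*0+cv2.resize(b[170:320,130:525],(790,300),interpolation=cv2.INTER_CUBIC)
cv2.imwrite('pics/fin.png',P)"
```

```text
t 23.28 xa 173.74 torque [-0.043 -0.021 -0.056] F [-0.4  0.2 -0.3] pos [ 0.6584 -0.0512  0.1707] w 0.0349
```

View pics/fin.png

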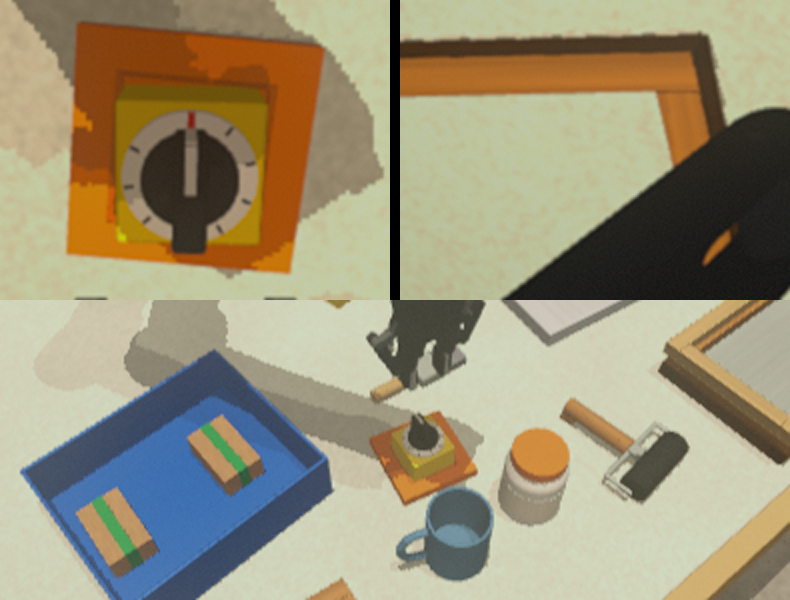

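The final view shows the pointer on the red mark (190,120) with the counter seated in the cradle. The two cartons lie flat in the tote at (118,530) and (225,455). The mug, jar and brush are undisturbed, and the robot touches nothing.

```bash
python3 -c "
from plant import arm
print(arm.finish_job())"
```

```text
the job is handed in; nothing more can be done
None
```

The job is handed in: the carton lies flat in the tote beside the packed one, the counter sits in its cradle with the knob wound home to its zero stop, and it took about 23 s of the 72 s.

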